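# Slide the blue cover off its parts board and fit it to the controller housing

### The arm

A 6-joint arm with a two-finger parallel gripper is mounted at the origin on the work surface. World frame = base frame: x ahead of the robot, y to its left, z up, the work surface at z = 0. Lengths are in m, angles in rad, forces in N, time in s.
With the tool pointing down it reaches from about 0.375 to 0.975 m from the base axis. Payload 3.8 kg.
Tool frame: the origin (TCP) lies at the very end of the fingers, on their centre line; the grasp point (between the pads) lies 19 mm behind it (robot.hold_point_z is the z of the grasp point in the tool frame, in m); z points along the fingers, y is the line along which they close (so a half turn about z gives the same grasp; the last joint's range is limited). The gripper opens to 85 mm and grips with 20 to 120 N. Pads are 22 mm wide; open, the fingers measure 114 mm over their backs; the gripper's body (76 mm by 85 mm) begins 54 mm behind the grasp point. The pads swing forward as they close: fully open they stand 13 mm farther back than shut.
Start: joints at [-1.29, 0.264, 1.604, -0, 1.274, -0.037], TCP at [0.211, -0.641, 0.231] pointing down, gripper open.
Joint ranges: [-2.63, 2.63], [-0.94, 2.18], [0.31, 2.57], [-1.31, 4.45], [0, 2.66], [-2.55, 2.55]. Speed limits (rad/s): [2.57, 2.57, 3.14, 3.14, 3.14, 3.14].

### API

Orientations are given as a 3x3 rotation matrix whose columns are the frame's x, y, z axes.
In Python, from cell import sense, cams, job, finder, robot gives the robot as it stands. The module is installed in compiled form; this text tells all that it offers.
- The arm moves only by the tool step_arm, never from a script. Its argument "increments" is a list of rows, each a list of 6 numbers: the shift along the world's x, y, z in m, then the turn, a rotation vector about the world's x, y, z in rad. A call has 1 to 5 rows; each row is the pose to reach, as a shift and turn from the pose commanded when the call began; what a row does not reach only later rows make up. A row lasts 1/10 s, in which the tool goes at most 50 mm and 8.59 degrees, less where a joint would pass 70% of its speed; a pose out of reach is approached as far as the arm can. A call with a gripper value outside its range is refused whole. "hand" is the closure, from -1 (fully open) to 1 (shut), set as the call begins (left out, the last holds). The fingers move at their own pace and stop on an object; "newtons" is the grip in N (left out, the last holds). Time passes only in rows, so rows that repeat a pose let the fingers close. It gives the time, the measured TCP pose, the force, the opening and the grip force at its end, in the units of the state.
- sense(): the state, without advancing time (a new reading comes with each control period).
- cams.camera(name): name is "scene" or "top" or "wrist"; returns a dict with "color" (480x640x3 uint8, red, green, blue), "fx", "fy", "cx", "cy" (pixels), "k1" (the pictures are not rectified: a ray, as slopes to the right and down, at radius r is drawn at 1 + k1 r^2 times it, then the intrinsics apply), "pose" (4x4, takes a point from camera to world coordinates). Camera axes: x right, y up, looking along -z (the intrinsics and any distortion apply to the point x, -y, -z); pixel columns grow to the right and rows downward; lengths in m; the calibration is good to about 2 mm. A picture is of the moment at which its call begins. There is no depth.
- job.close_job(): hands the job in; it is judged then, once.
Trained networks look in a picture, given as the dict that the camera call returned (one of the last four; its "shot" number tells which), for a name from the list of things; names that differ only in an ending like _2 or _b are one class to them, and where a whole thing is asked for, a point or a joint stands for the part that bears it (a point fixed in the world has none). Each returns a list of dicts, best first, with "p" (0 to 1); they miss things now and then, are a little off and sometimes report something else, mostly with a low value. They report only what shows in the picture. A call takes as long as a camera call.
- finder.search_frame(target, picture): "pixel" ([column, row] in pixels, amid what is visible of it).
The state is a dict: "t": time; "q": joint angles; "qd": joint speeds; "effort": joint torques, N m; "position": TCP position; "orientation": TCP orientation; "ft_force": force on the tool from outside, world axes, zero at the start; "wrist_torque": the same for the moment, N m; "grip_width": finger opening in m; "grip_force": force on a finger pad.
Only numpy, scipy, OpenCV 4.12 (cv2) and the standard library are available. Lean on these libraries where they do the work, as an engineer would, in place of code of your own. Each camera call takes 0.05 s, during which the arm holds its last target. There are 200 camera calls.

### The job

Press down on the blue cover plate just firmly enough to carry it along and slide it in its bay until about a third of it overhangs the open front edge of the parts board, still lying flat. Then take it by the overhanging end, lift it clear and lay it gently on the open aluminium controller housing, flat between the two end lips and square over the opening, and let go. The plate is thin: never drag it under heavy pressure or press it hard onto the board or the housing, do not drop it, and leave the black cover and everything else on the bench alone.

Things in the scene. Friction and masses are not known exactly. Their poses are not given: they have to be found in the camera images.
- blue_cover: blue steel cover plate, 140 (its x) by 50 (its y) by 4 mm thick, 0.15 to 0.26 kg, loose; origin at the centre of its underside. Starts flat in either bay, long side along it, 8 to 14 mm back from the front edge, its top level with the rails, which hide its sides. Tips off if over half overhangs
- black_cover: black plate of the same size in the other bay. Leave it alone.
- board: grey parts board fixed to the bench on levelling feet, its underside 0 to 6 mm above the bench; 180 (its x) by 164 (its y) mm, origin at the centre of its underside. Its -x side, facing the robot, is the open front. Two bays along x, floors 36 mm above the underside, centred at y = +37.5 and -37.5 mm, 61 mm wide, between orange rails 4 mm high, 14 mm wide; end rail at the back (x = +66 to +90 mm)
- bay_left_edge (a point): point on the floor of the bay at +y of the board, mid-width, at the front edge (board x = -90 mm); axes as the board's. Rigid floor: shut fingertips pressing down on a cover with 8 to 11 N drag it along; under about 7 N they may slip over it; slid with over 15 N on the floor (its weight included) it gets scratched, and 40 N creases it
- bay_right_edge (a point): the same for the bay at -y of the board
- housing: open aluminium controller housing, green circuit board inside, bolted to the bench, 154 (its x) by 44 (its y) mm; origin at the centre of its underside. Rim 42 mm above the bench; across each short end a lip 4 mm thick and 4 mm high, with 146 mm between the lips for the 140 mm cover. No lips on the long sides: the cover overhangs them by 3 mm each
- housing_seat (a point): centre of the housing's rim plane, 42 mm above the bench: the centre of the cover's underside goes here, its long side along x (either way round). Over 40 N on the rim is too hard
- brake_disc: steel brake disc, 120 mm across, lying on the bench; bystander
- wrench: steel wrench lying on the bench; bystander
- screwdriver: screwdriver lying on the bench; bystander
- grease_jar: white jar with red cap, 64 mm across, 70 mm high; bystander
- bearing: small ball bearing, 32 mm across, lying on the bench; bystander

How it is judged:
On the way, in this order (a step that is already met when the one before it is completed fails the run):
1. the blue cover lies flat on the board with 30 to 60 mm of it past the front edge (x of blue_cover in the frame of board between -0.08 and -0.05 m and z of blue_cover in the frame of board between 0.034 and 0.038 m and angle between blue_cover's own z axis and vertical below 0.05 rad and linear speed of blue_cover below 0.05 m/s), for 0.2 s.
2. the blue cover is lifted clear of the board (height (world z) of blue_cover above 0.06 m and contact force between blue_cover and board below 0.01 N), for 0.1 s.
At the end, for the whole second after the job is handed in: The blue cover lies at rest on the housing's rim between the end lips, its centre within 5 mm of the seat's centre along and across, within 2 mm of the rim's height, tilted less than 0.03 rad and turned less than 0.08 rad from the housing's long axis (x of blue_cover in the frame of housing_seat between -0.005 and 0.005 m and y of blue_cover in the frame of housing_seat between -0.005 and 0.005 m and z of blue_cover in the frame of housing_seat between -0.002 and 0.002 m and angle between the x axis of blue_cover and the x axis of housing, either way round below 0.08 rad and angle between blue_cover's own z axis and vertical below 0.03 rad and linear speed of blue_cover below 0.01 m/s); the robot touches nothing.
It fails at once if the blue cover slides on the board while bearing on it with more than 15 N (contact force between blue_cover and board above 15 N and linear speed of blue_cover above 0.005 m/s).
It fails at once if the blue cover bears on the board or the housing with more than 40 N (contact force between blue_cover and board above 40 N or contact force between blue_cover and housing above 40 N).
It fails at once if the blue cover falls to the bench (height (world z) of blue_cover below 0.02 m).
It fails at once if the black cover is moved more than 8 mm (distance of black_cover from where it was at the start of the episode above 0.008 m).
It fails at once if a bystander is moved more than 15 mm (distance of any of brake_disc, wrench, screwdriver, grease_jar, bearing from where it was at the start of the episode above 0.015 m).
It also fails if it takes over 72 s, if anything falls off the work surface, if the arm or the gripper's body presses on something with over 40 N, if the wrist force passes 120 N, or if a joint passes its speed limit or range.

## Working session

There is one attempt and no reset: what is moved stays moved. The work goes in short steps, Python scripts to look and compute and a tool call to move; the robot and the scene stay as the last step left them, time stands still between calls to the robot, and variables do not carry over. Pictures are saved under pics/ and viewed, at most 10 in all, crops included, and the job is handed in when it is done.

Besides the shell and the picture viewer there is one more tool, called after "Emit:" by a JSON object that holds its "fn" and its "kwargs", one argument or row to a line. step_arm: Moves the arm, as the interface text tells. Its arguments: {"type":"object","properties":{"increments":{"type":"array"},"hand":{"type":"number"},"newtons":{"type":"number"}},"required":["increments"]}

```bash
mkdir -p pics; cat > h.py <<'E'
import numpy as np, cv2
from cell import sense, cams, job, finder, robot
def shot(n, f=None):
    p=cams.camera(n)
    if f: cv2.imwrite('pics/'+f, p['color'][:,:,::-1])
    return p
def K(p): return np.array([[p['fx'],0,p['cx']],[0,p['fy'],p['cy']],[0,0,1]])
def world(p,px,z):
    u=cv2.undistortPoints(np.array(px,float).reshape(-1,1,2),K(p),np.array([p['k1'],0,0,0,0.])).reshape(-1,2)
    # k1 convention same as OpenCV
    T=np.array(p['pose']); d=np.c_[u[:,0],-u[:,1],-np.ones(len(u))]@T[:3,:3].T
    o=T[:3,3]; return o+d*((z-o[2])/d[:,2])[:,None]
def pix(p,P):
    T=np.array(p['pose']); c=(np.atleast_2d(P)-T[:3,3])@T[:3,:3]; c=c*[1,-1,-1]
    return cv2.projectPoints(c,np.zeros(3),np.zeros(3),K(p),np.array([p['k1'],0,0,0,0.]))[0].reshape(-1,2)
E
python3 - <<'E'
from h import *
for n in('top','scene'):
    p=shot(n,n+'1.png'); print(n,p['fx'],p['k1'],np.round(p['pose'],3).tolist())
    for t in('blue_cover','black_cover','board','housing'):
        print(t,[(np.round(r['pixel'],1).tolist(),round(r['p'],2),np.round(world(p,r['pixel'],.042)[0],3).tolist()) for r in finder.search_frame(t,p)[:2]])
print(sense()['t'],robot.hold_point_z)
E
```

```text
top 535.5511200709722 -0.15274111570904514 [[-0.004, 0.998, -0.062, 0.414], [-1.0, -0.004, 0.001, -0.029], [0.001, 0.062, 0.998, 1.315], [0.0, 0.0, 0.0, 1.0]]
blue_cover [([385.8, 227.7], 0.57, [0.532, -0.202, 0.042])]
black_cover [([355.3, 219.4], 0.93, [0.552, -0.129, 0.042])]
board [([370.7, 212.0], 0.84, [0.57, -0.166, 0.042])]
housing [([237.4, 212.0], 0.77, [0.572, 0.154, 0.042]), ([128.2, 248.8], 0.15, [0.484, 0.421, 0.042])]
scene 444.2668953101054 0.031787586144976315 [[0.841, -0.429, 0.33, 0.885], [0.541, 0.68, -0.494, -0.59], [-0.012, 0.594, 0.804, 0.993], [0.0, 0.0, 0.0, 1.0]]
blue_cover [([283.6, 306.9], 0.6, [0.532, -0.205, 0.042])]
black_cover [([307.0, 290.5], 0.73, [0.554, -0.137, 0.042])]
board [([301.4, 305.2], 0.88, [0.565, -0.178, 0.042])]
housing [([375.9, 226.7], 0.67, [0.602, 0.132, 0.042]), ([283.5, 310.8], 0.45, [0.537, -0.214, 0.042])]
0.5 -0.0187
```

View pics/top1.png

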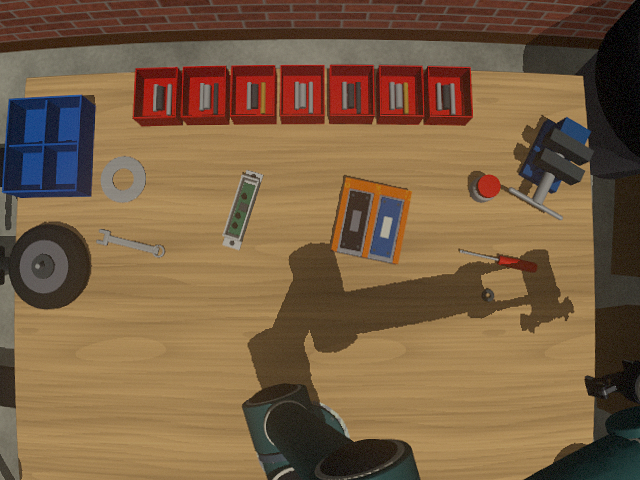

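View pics/scene1.png

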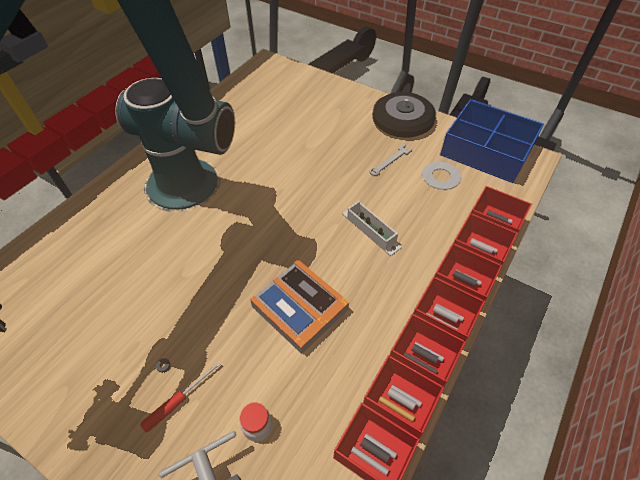

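Blue is in the right (-y) bay (top 385,228), black in the left (355,219), housing at (240,210). Board's front faces down in the image, turned some 10°; nothing is in the way. Coarse poses by segmentation next.

```bash
python3 - <<'E'
from h import *
p=shot('top'); im=p['color']; hsv=cv2.cvtColor(im,cv2.COLOR_RGB2HSV)
def rect(m,roi,z):
    M=np.zeros(m.shape,np.uint8); a,b,c,d=roi; M[b:d,a:c]=m[b:d,a:c]
    M=cv2.morphologyEx(M,cv2.MORPH_CLOSE,np.ones((5,5)))
    c=max(cv2.findContours(M,0,2)[0],key=cv2.contourArea).reshape(-1,2)
    w=world(p,c,z)[:,:2]; r=cv2.minAreaRect((w*1000).astype(np.float32)); return r
print('blue',rect(cv2.inRange(hsv,(105,90,40),(130,255,255)),(320,160,430,280),.043))
# board: orange+all saturated
print('board',rect(cv2.inRange(hsv,(8,190,120),(18,255,255)),(320,160,430,280),.042))
print('housing',rect(cv2.inRange(hsv,(0,0,60),(179,60,255)),(210,160,275,260),.044))
w=shot('wrist'); T=np.array(w['pose']); s=sense(); print(w['fx'],w['k1']); R=np.array(s['orientation']); print(np.round(R,3).tolist()); print('cam in tool',np.round(R.T@(T[:3,3]-s['position']),4),np.round(R.T@T[:3,:3],3).tolist())
E
```

```text
blue ((534.462890625, -201.51226806640625), (47.76670455932617, 138.0401153564453), 77.15418243408203)
board ((551.2587890625, -167.44854736328125), (162.88739013671875, 179.5802459716797), 78.0838851928711)
housing ((579.0283203125, 144.8793182373047), (50.252349853515625, 190.39634704589844), 72.68038940429688)
369.41727361613454 -0.048046110776305474
[[0.95, 0.312, -0.0], [0.312, -0.95, -0.0], [-0.0, 0.0, -1.0]]
cam in tool [ 0.0675 -0.0012 -0.1419] [[-0.001, 0.963, 0.271], [1.0, 0.001, 0.001], [0.0, 0.271, -0.963]]
```

Emit:
{"fn": "step_arm", "kwargs": {
  "increments": [
    [0.025,0.035,0,0,0,-0.1],
    [0.05,0.07,0,0,0,-0.2],
    [0.075,0.105,0,0,0,-0.3],
    [0.1,0.14,0,0,0,-0.4],
    [0.125,0.175,0,0,0,-0.53]
  ],
  "hand": 1
}}

```text
t: 1.1
position: [0.3367, -0.4648, 0.2315]
orientation: [[0.976, -0.216, 0.0], [-0.216, -0.976, -0.0], [0.001, 0.0, -1.0]]
ft_force: [0.9, -0.2, -0.3]
grip_width: 0.0121
grip_force: 0.0
```

Emit:
{"fn": "step_arm", "kwargs": {
  "increments": [
    [0.025,0.03,0,0,0,0],
    [0.05,0.06,0,0,0,0],
    [0.075,0.09,0,0,0,0],
    [0.1,0.12,0,0,0,0],
    [0.12,0.15,0,0,0,0]
  ]
}}

```text
t: 1.6
position: [0.4572, -0.3149, 0.2317]
orientation: [[0.978, -0.21, 0.001], [-0.21, -0.978, -0.0], [0.001, 0.0, -1.0]]
ft_force: [-0.5, -1.0, -0.7]
grip_width: -0.0
grip_force: 0.0
```

Emit:
{"fn": "step_arm", "kwargs": {
  "increments": [
    [0.025,0.03,0,0,0,0],
    [0.05,0.06,0,0,0,0],
    [0.075,0.09,0,0,0,0],
    [0.1,0.12,0,0,0,0],
    [0.1,0.12,0,0,0,0]
  ]
}}

```text
t: 2.1
position: [0.5585, -0.1927, 0.2315]
orientation: [[0.978, -0.206, 0.002], [-0.206, -0.978, 0.001], [0.001, -0.002, -1.0]]
ft_force: [0.1, 0.2, -0.8]
grip_width: 0.0003
grip_force: 0.0
```

```bash
python3 - <<'E'
from h import *
s=sense();print(s['t'],s['position'],np.round(s['orientation'],3).tolist(),s['ft_force'],s['q'])
p=shot('wrist','w1.png')
E
```

```text
2.1 [ 0.55848922 -0.19266547  0.23151246] [[0.978, -0.206, 0.002], [-0.206, -0.978, 0.001], [0.001, -0.002, -1.0]] [ 0.12246783  0.15089072 -0.77504095] [-0.37546433  0.10486984  1.79028532  0.00199321  1.24525811  1.40253285]
```

View pics/w1.png

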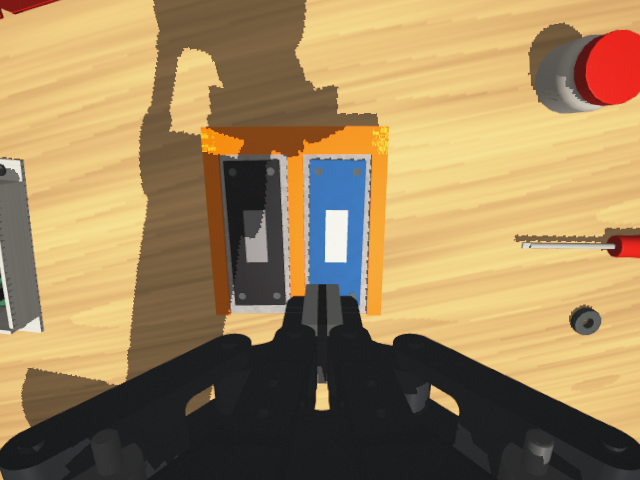

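The wrist view shows the black cover left (253,235), the blue right (336,236) with its label centre there, the board front edge around row 313, partly hidden by the shut fingers at (322,300). Measure in it.

```bash
python3 - <<'E'
from h import *
p=shot('wrist'); im=p['color']; hsv=cv2.cvtColor(im,cv2.COLOR_RGB2HSV)
def con(m,roi,k=5):
    M=np.zeros(m.shape,np.uint8); a,b,c,d=roi; M[b:d,a:c]=m[b:d,a:c]
    M=cv2.morphologyEx(M,cv2.MORPH_CLOSE,np.ones((k,k)))
    return max(cv2.findContours(M,0,2)[0],key=cv2.contourArea).reshape(-1,2)
def rep(n,c,z=.0425):
    w=world(p,c,z)[:,:2]; r=cv2.minAreaRect((w*1000).astype(np.float32)); print(n,r)
b=con(cv2.inRange(hsv,(100,120,40),(125,255,255)),(295,140,385,318)); rep('blue',b)
rep('label',con(cv2.inRange(hsv,(0,0,200),(179,40,255)),(315,195,357,275),1))
o=con(cv2.inRange(hsv,(10,180,60),(20,255,255)),(195,115,400,330)); 
q=cv2.approxPolyDP(cv2.convexHull(o),4,True).reshape(-1,2)
print(np.c_[q,np.round(world(p,q,.0425),4)])
rep('board',o)
bw=world(p,b,.0425);print(np.round(cv2.boxPoints(cv2.minAreaRect((bw[:,:2]*1000).astype(np.float32))),1).tolist())
E
```

```text
blue ((536.1212768554688, -200.44683837890625), (49.126922607421875, 135.3358154296875), 77.38082122802734)
label ((533.9050903320312, -200.27362060546875), (20.09828758239746, 48.927101135253906), 78.00088500976562)
[[ 3.850e+02  1.250e+02  6.207e-01 -2.629e-01  4.250e-02]
 [ 3.770e+02  3.130e+02  4.468e-01 -2.261e-01  4.250e-02]
 [ 2.140e+02  3.130e+02  4.802e-01 -6.820e-02  4.250e-02]
 [ 1.980e+02  1.280e+02  6.523e-01 -1.046e-01  4.250e-02]]
board ((550.66015625, -165.58438110351562), (163.06478881835938, 178.1692657470703), 78.08346557617188)
[[464.70001220703125, -209.60000610351562], [596.7999877929688, -239.1999969482422], [607.5, -191.3000030517578], [475.5, -161.6999969482422]]
```

Emit:
{"fn": "step_arm", "kwargs": {
  "increments": [
    [0,-0.007,-0.045,0,0,0],
    [0,-0.013,-0.09,0,0,0],
    [0,-0.013,-0.13,0,0,0],
    [0,-0.013,-0.165,0,0,0],
    [0,-0.013,-0.178,0,0,0]
  ]
}}

```text
t: 2.7
position: [0.5518, -0.2093, 0.0491]
orientation: [[0.977, -0.212, -0.007], [-0.212, -0.977, 0.003], [-0.007, -0.001, -1.0]]
ft_force: [-0.4, 0.1, -0.4]
grip_width: 0.0002
grip_force: 0.0
```

Emit:
{"fn": "step_arm", "kwargs": {
  "increments": [
    [0,0,-0.002,0,0,0],
    [0,0,-0.004,0,0,0],
    [0,0,-0.004,0,0,0],
    [0,0,-0.004,0,0,0]
  ]
}}

```text
t: 3.1
position: [0.5575, -0.2099, 0.0515]
orientation: [[0.978, -0.211, 0.004], [-0.211, -0.978, -0.002], [0.004, 0.001, -1.0]]
ft_force: [0.3, 1.0, 0.1]
grip_width: 0.0002
grip_force: 0.0
```

Emit:
{"fn": "step_arm", "kwargs": {
  "increments": [
    [0,0.003,0,0,0,0],
    [0,0.003,0,0,0,0],
    [0,0.003,0,0,0,0],
    [0,0.003,0,0,0,0]
  ]
}}

```text
t: 3.5
position: [0.556, -0.2061, 0.0494]
orientation: [[0.978, -0.21, 0.0], [-0.21, -0.978, -0.0], [0.0, 0.0, -1.0]]
ft_force: [0.2, -0.4, -0.9]
grip_width: 0.0003
grip_force: 0.0
```

Emit:
{"fn": "step_arm", "kwargs": {
  "increments": [
    [0,0,-0.001,0,0,0],
    [0,0,-0.002,0,0,0],
    [0,0,-0.002,0,0,0]
  ]
}}

```text
t: 3.8
position: [0.5557, -0.2061, 0.0469]
orientation: [[0.978, -0.211, -0.001], [-0.211, -0.978, 0.0], [-0.001, -0.0, -1.0]]
ft_force: [-0.7, 0.6, -0.2]
grip_width: -0.0005
grip_force: 0.0
```

Emit:
{"fn": "step_arm", "kwargs": {
  "increments": [
    [0,0,-0.001,0,0,0],
    [0,0,-0.002,0,0,0],
    [0,0,-0.002,0,0,0]
  ]
}}

```text
t: 4.1
position: [0.5558, -0.2061, 0.045]
orientation: [[0.978, -0.211, -0.0], [-0.211, -0.978, 0.0], [-0.0, -0.0, -1.0]]
ft_force: [-0.6, -0.3, -1.0]
grip_width: -0.0002
grip_force: 0.0
```

Emit:
{"fn": "step_arm", "kwargs": {
  "increments": [
    [0,0,-0.001,0,0,0],
    [0,0,-0.001,0,0,0]
  ]
}}

```text
t: 4.3
position: [0.5558, -0.2062, 0.0441]
orientation: [[0.978, -0.211, -0.0], [-0.211, -0.978, 0.0], [-0.0, -0.0, -1.0]]
ft_force: [0.6, -0.0, -1.0]
grip_width: -0.0001
grip_force: 0.0
```

Emit:
{"fn": "step_arm", "kwargs": {
  "increments": [
    [0,0,-0.0005,0,0,0],
    [0,0,-0.001,0,0,0],
    [0,0,-0.001,0,0,0]
  ]
}}

```text
t: 4.6
position: [0.5559, -0.2062, 0.0432]
orientation: [[0.978, -0.211, -0.0], [-0.211, -0.978, 0.0], [-0.0, -0.0, -1.0]]
ft_force: [0.8, 0.6, -0.7]
grip_width: 0.0
grip_force: 0.0
```

Emit:
{"fn": "step_arm", "kwargs": {
  "increments": [
    [0,0,-0.0005,0,0,0],
    [0,0,-0.0005,0,0,0]
  ]
}}

```text
t: 4.8
position: [0.5559, -0.2062, 0.0427]
orientation: [[0.978, -0.211, -0.0], [-0.211, -0.978, 0.0], [-0.0, -0.0, -1.0]]
ft_force: [0.1, 0.9, -0.6]
grip_width: 0.0001
grip_force: 0.0
```

Emit:
{"fn": "step_arm", "kwargs": {
  "increments": [
    [0,0,-0.0005,0,0,0],
    [0,0,-0.0005,0,0,0]
  ]
}}

```text
t: 5.0
position: [0.5559, -0.2062, 0.0422]
orientation: [[0.978, -0.211, -0.0], [-0.211, -0.978, 0.0], [-0.0, -0.0, -1.0]]
ft_force: [-0.2, 0.1, 0.4]
grip_width: -0.0
grip_force: 0.0
```

Emit:
{"fn": "step_arm", "kwargs": {
  "increments": [
    [0,0,-0.0005,0,0,0],
    [0,0,-0.0005,0,0,0]
  ]
}}

```text
t: 5.2
position: [0.5558, -0.2062, 0.0417]
orientation: [[0.978, -0.211, -0.0], [-0.211, -0.978, 0.0], [-0.0, -0.0, -1.0]]
ft_force: [-0.2, -0.1, -0.3]
grip_width: -0.0001
grip_force: 0.0
```

Emit:
{"fn": "step_arm", "kwargs": {
  "increments": [
    [0,0,-0.0003,0,0,0],
    [0,0,-0.0003,0,0,0]
  ]
}}

```text
t: 5.4
position: [0.5559, -0.2062, 0.0414]
orientation: [[0.978, -0.211, -0.0], [-0.211, -0.978, 0.0], [-0.0, -0.0, -1.0]]
ft_force: [-0.4, -0.1, -0.0]
grip_width: 0.0003
grip_force: 0.0
```

Emit:
{"fn": "step_arm", "kwargs": {
  "increments": [
    [0,0,-0.0005,0,0,0],
    [0,0,-0.0005,0,0,0]
  ]
}}

```text
t: 5.6
position: [0.556, -0.2062, 0.0413]
orientation: [[0.978, -0.211, 0.0], [-0.211, -0.978, -0.0], [0.0, 0.0, -1.0]]
ft_force: [-0.3, 0.2, 2.2]
grip_width: 0.0003
grip_force: 1.4
```

Emit:
{"fn": "step_arm", "kwargs": {
  "increments": [
    [0,0,-0.0004,0,0,0],
    [0,0,-0.0004,0,0,0]
  ]
}}

```text
t: 5.8
position: [0.556, -0.2062, 0.0413]
orientation: [[0.978, -0.211, -0.0], [-0.211, -0.978, 0.0], [-0.0, 0.0, -1.0]]
ft_force: [-2.7, 1.0, 5.0]
grip_width: 0.0003
grip_force: 2.9
```

Emit:
{"fn": "step_arm", "kwargs": {
  "increments": [
    [0,0,-0.0004,0,0,0],
    [0,0,-0.0004,0,0,0]
  ]
}}

```text
t: 6.0
position: [0.556, -0.2062, 0.0413]
orientation: [[0.978, -0.211, 0.0], [-0.211, -0.978, -0.0], [0.0, -0.0, -1.0]]
ft_force: [-2.7, 1.8, 7.8]
grip_width: 0.0001
grip_force: 4.0
```

Emit:
{"fn": "step_arm", "kwargs": {
  "increments": [
    [-0.001,0.0002,-0.0002,0,0,0],
    [-0.0029,0.0006,-0.0002,0,0,0],
    [-0.0049,0.001,-0.0002,0,0,0]
  ]
}}

```text
t: 6.3
position: [0.5529, -0.2059, 0.0413]
orientation: [[0.978, -0.211, 0.004], [-0.211, -0.978, -0.002], [0.004, 0.001, -1.0]]
ft_force: [3.3, -1.3, 5.8]
grip_width: -0.0002
grip_force: 2.8
```

Emit:
{"fn": "step_arm", "kwargs": {
  "increments": [
    [-0.001,0.0002,-0.0003,0,0,0],
    [-0.0029,0.0006,-0.0004,0,0,0],
    [-0.0049,0.001,-0.0004,0,0,0]
  ]
}}

```text
t: 6.6
position: [0.5484, -0.2051, 0.0413]
orientation: [[0.978, -0.211, 0.005], [-0.211, -0.978, -0.002], [0.005, 0.001, -1.0]]
ft_force: [2.8, -0.4, 6.6]
grip_width: -0.0002
grip_force: 3.3
```

Emit:
{"fn": "step_arm", "kwargs": {
  "increments": [
    [-0.002,0.0004,-0.0003,0,0,0],
    [-0.0039,0.0008,-0.0003,0,0,0],
    [-0.0059,0.0012,-0.0003,0,0,0]
  ]
}}

```text
t: 6.9
position: [0.5429, -0.2041, 0.0413]
orientation: [[0.978, -0.211, 0.006], [-0.211, -0.978, -0.002], [0.006, 0.001, -1.0]]
ft_force: [3.4, -0.3, 7.4]
grip_width: -0.0003
grip_force: 3.7
```

```bash
python3 - <<'E'
from h import *
s=sense();print(s['position'],s['ft_force'])
p=shot('top','t2.png'); im=p['color'][150:280,300:450]; cv2.imwrite('pics/t2.png',cv2.resize(im,None,fx=5,fy=4,interpolation=cv2.INTER_CUBIC)[:,:,::-1])
p=shot('scene','s2.png'); im=p['color'][230:370,230:370]; cv2.imwrite('pics/s2.png',cv2.resize(im,None,fx=4,fy=4,interpolation=cv2.INTER_CUBIC)[:,:,::-1])
E
```

```text
[ 0.54286664 -0.20409561  0.04128833] [ 3.44147894 -0.29025343  7.41535303]
```

View pics/s2.png

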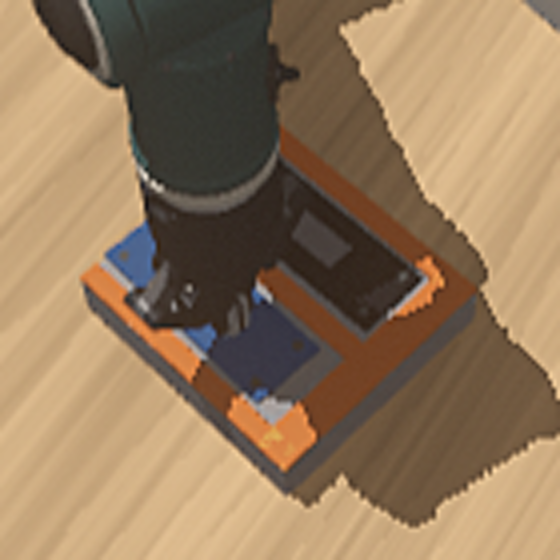

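The scene crop shows the plate carried along: floor now shows behind its back end (≈320,365 in the crop), and the board/black cover are undisturbed. Continue.

Emit:
{"fn": "step_arm", "kwargs": {
  "increments": [
    [-0.002,0.0004,-0.0002,0,0,0],
    [-0.0044,0.0009,-0.0002,0,0,0],
    [-0.0068,0.0014,-0.0002,0,0,0],
    [-0.0092,0.0019,-0.0002,0,0,0],
    [-0.0117,0.0025,-0.0002,0,0,0]
  ]
}}

```text
t: 7.5
position: [0.5314, -0.2017, 0.0412]
orientation: [[0.978, -0.211, 0.006], [-0.211, -0.978, -0.003], [0.007, 0.001, -1.0]]
ft_force: [2.6, -0.8, 7.6]
grip_width: -0.0003
grip_force: 4.0
```

Emit:
{"fn": "step_arm", "kwargs": {
  "increments": [
    [-0.0024,0.0005,0,0,0,0],
    [-0.0048,0.001,0,0,0,0],
    [-0.0072,0.0015,0,0,0,0],
    [-0.0096,0.002,0,0,0,0],
    [-0.0117,0.0025,0,0,0,0]
  ]
}}

```text
t: 8.0
position: [0.5198, -0.1993, 0.0413]
orientation: [[0.978, -0.211, 0.006], [-0.211, -0.978, -0.003], [0.007, 0.001, -1.0]]
ft_force: [3.4, -1.1, 8.4]
grip_width: -0.0001
grip_force: 4.0
```

Emit:
{"fn": "step_arm", "kwargs": {
  "increments": [
    [-0.0024,0.0005,0,0,0,0],
    [-0.0048,0.001,0,0,0,0],
    [-0.0072,0.0015,0,0,0,0],
    [-0.0096,0.002,0,0,0,0],
    [-0.0117,0.0025,0,0,0,0]
  ]
}}

```text
t: 8.5
position: [0.5081, -0.1968, 0.0413]
orientation: [[0.978, -0.211, 0.006], [-0.211, -0.978, -0.003], [0.007, 0.001, -1.0]]
ft_force: [3.1, -1.2, 7.2]
grip_width: 0.0002
grip_force: 4.0
```

Emit:
{"fn": "step_arm", "kwargs": {
  "increments": [
    [-0.0024,0.0005,0,0,0,0],
    [-0.0048,0.001,0,0,0,0],
    [-0.0072,0.0015,0,0,0,0],
    [-0.0072,0.0015,0,0,0,0]
  ]
}}

```text
t: 8.9
position: [0.5006, -0.1952, 0.0413]
orientation: [[0.978, -0.211, 0.006], [-0.211, -0.978, -0.002], [0.006, 0.001, -1.0]]
ft_force: [2.6, -0.8, 8.5]
grip_width: -0.0
grip_force: 4.5
```

```bash
python3 - <<'E'
from h import *
p=shot('top','t3.png'); im=p['color']; hsv=cv2.cvtColor(im,cv2.COLOR_RGB2HSV)
w=shot('wrist','w3.png')
E
```

```text
(no output)
```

View pics/w3.png

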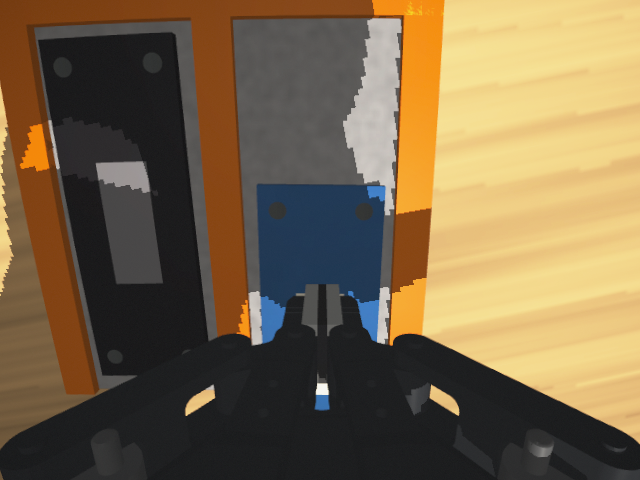

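The wrist view shows the blue plate's back edge at row 184 (cols 257–385), bay end rail edge at row 17; measure that gap.

```bash
python3 - <<'E'
from h import *
w=shot('wrist')
q=[(257,184),(385,185),(234,17),(403,16)]
P=world(w,q,.0413); print(np.round(P,4)); u=np.array([.9781,-.2079,0])
c=np.array([.5508,-.166,.0413]); v=np.array([.2079,.9781,0])
print(np.round((P-c)@u,4),np.round((P-c)@v,4))
E
```

```text
[[ 0.5542 -0.1807  0.0413]
 [ 0.5433 -0.2287  0.0413]
 [ 0.6124 -0.1874  0.0413]
 [ 0.6002 -0.2451  0.0413]]
[0.0063 0.0057 0.0647 0.0648] [-0.0136 -0.0629 -0.0082 -0.0671]
```

Emit:
{"fn": "step_arm", "kwargs": {
  "increments": [
    [-0.002,0.0004,0,0,0,0],
    [-0.0044,0.0009,0,0,0,0],
    [-0.0068,0.0014,0,0,0,0],
    [-0.0068,0.0014,0,0,0,0]
  ]
}}

```text
t: 9.45
position: [0.4938, -0.1938, 0.0412]
orientation: [[0.978, -0.211, 0.006], [-0.211, -0.978, -0.003], [0.006, 0.001, -1.0]]
ft_force: [2.0, -0.6, 8.8]
grip_width: 0.0005
grip_force: 4.5
```

Emit:
{"fn": "step_arm", "kwargs": {
  "increments": [
    [0,0,0.001,0,0,0],
    [0,0,0.002,0,0,0],
    [0,0,0.012,0,0,0],
    [0,0,0.03,0,0,0],
    [0,0,0.06,0,0,0]
  ]
}}

```text
t: 9.95
position: [0.4878, -0.1911, 0.0968]
orientation: [[0.978, -0.211, -0.007], [-0.211, -0.978, 0.003], [-0.008, -0.002, -1.0]]
ft_force: [-0.0, -0.3, -0.5]
grip_width: 0.0001
grip_force: 0.0
```

Emit:
{"fn": "step_arm", "kwargs": {
  "increments": [
    [-0.005,0,0.04,0,0,0],
    [-0.02,0.002,0.08,0,0,0],
    [-0.03,0.004,0.12,0,0,0],
    [-0.03,0.004,0.12,0,0,0],
    [-0.03,0.004,0.12,0,0,0]
  ],
  "hand": -1
}}

```text
t: 10.45
position: [0.4609, -0.1886, 0.2201]
orientation: [[0.978, -0.211, 0.001], [-0.211, -0.978, -0.001], [0.001, 0.0, -1.0]]
ft_force: [1.0, 0.9, -1.3]
grip_width: 0.0722
grip_force: 0.0
```

```bash
python3 - <<'E'
from h import *
s=sense();print(s['t'],s['position'])
shot('wrist','w4.png')
E
```

```text
10.45 [ 0.4609378  -0.18860223  0.22009689]
```

View pics/w4.png

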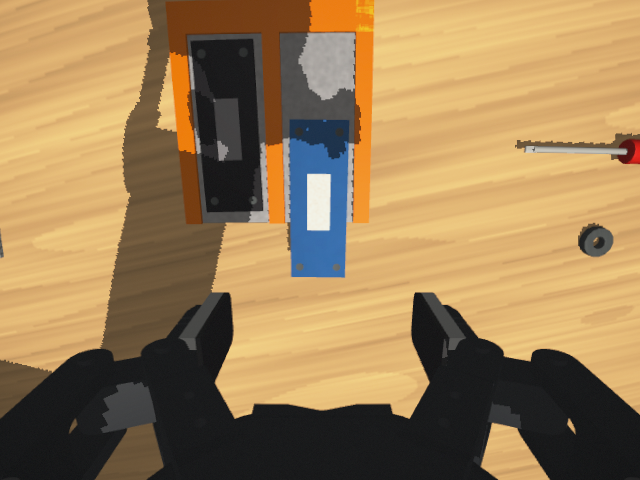

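Plate flat, overhanging the front edge (row 223) to row 277, fully visible: corners about (289,121),(349,121),(345,277),(291,276).

```bash
cat >> h.py <<'E'
def plate(p,roi,z):
    hsv=cv2.cvtColor(p['color'],cv2.COLOR_RGB2HSV); m=cv2.inRange(hsv,(100,110,25),(130,255,255)); M=np.zeros_like(m); a,b,c,d=roi; M[b:d,a:c]=m[b:d,a:c]
    M=cv2.morphologyEx(M,cv2.MORPH_CLOSE,np.ones((7,7)))
    c=max(cv2.findContours(M,0,2)[0],key=cv2.contourArea).reshape(-1,2)
    return cv2.minAreaRect((world(p,c,z)[:,:2]*1000).astype(np.float32)),c
E
python3 - <<'E'
from h import *
p=shot('wrist'); s=sense(); print(s['position'])
r,c=plate(p,(270,100,365,290),.0413); print(r)
P=world(p,[(289,121),(349,121),(345.5,277),(291,277),(186,223),(368,223),(318.5,202)],.0413)[:,:2]; print(np.round(P,4).tolist(),P[:4].mean(0))
u=np.array([.9781,-.2079]);print(np.round((P-[.5508,-.166])@u,4))
# white label
M=cv2.inRange(p['color'],(200,200,190),(255,255,255));M2=np.zeros_like(M);M2[165:240,298:340]=M[165:240,298:340]
k=max(cv2.findContours(M2,0,2)[0],key=cv2.contourArea).reshape(-1,2)
print(cv2.minAreaRect((world(p,k,.0413)[:,:2]*1000).astype(np.float32)))
E
```

```text
[ 0.45988323 -0.18798407  0.21749745]
((472.976806640625, -187.22100830078125), (49.6669807434082, 138.76722717285156), 77.06110382080078)
[[0.5433, -0.1778], [0.5328, -0.2263], [0.3982, -0.1965], [0.4089, -0.1473], [0.4787, -0.0676], [0.4443, -0.226], [0.4719, -0.1872]] [ 0.47082353 -0.18699242]
[-0.0049 -0.0051 -0.1429 -0.1427 -0.091  -0.0917 -0.0727]
((472.689697265625, -187.69110107421875), (19.052183151245117, 48.644508361816406), 77.2104721069336)
```

Emit:
{"fn": "step_arm", "kwargs": {
  "increments": [
    [-0.012,0.004,-0.03,0,0,0],
    [-0.0245,0.0085,-0.07,0,0,0],
    [-0.0245,0.0085,-0.11,0,0,0],
    [-0.0245,0.0085,-0.135,0,0,0],
    [-0.0245,0.0085,-0.135,0,0,0]
  ],
  "hand": -1
}}

```text
t: 11.05
position: [0.4311, -0.1774, 0.0779]
orientation: [[0.978, -0.211, -0.012], [-0.21, -0.978, 0.006], [-0.013, -0.003, -1.0]]
ft_force: [-0.3, 0.0, 0.3]
grip_width: 0.0854
grip_force: 0.0
```

Emit:
{"fn": "step_arm", "kwargs": {
  "increments": [
    [0,0,0,0,0,0],
    [0,0,0,0,0,0]
  ]
}}

```text
t: 11.25
position: [0.4377, -0.1806, 0.0852]
orientation: [[0.978, -0.211, 0.001], [-0.211, -0.978, -0.001], [0.002, 0.0, -1.0]]
ft_force: [1.4, 0.3, 0.7]
grip_width: 0.0857
grip_force: 0.0
```

```bash
python3 - <<'E'
from h import *
s=sense();print(s['t'],s['position'],s['ft_force'])
shot('wrist','w5.png')
E
```

```text
11.25 [ 0.43768651 -0.18056369  0.08517095] [1.4140546  0.32566965 0.72739699]
```

View pics/w5.png

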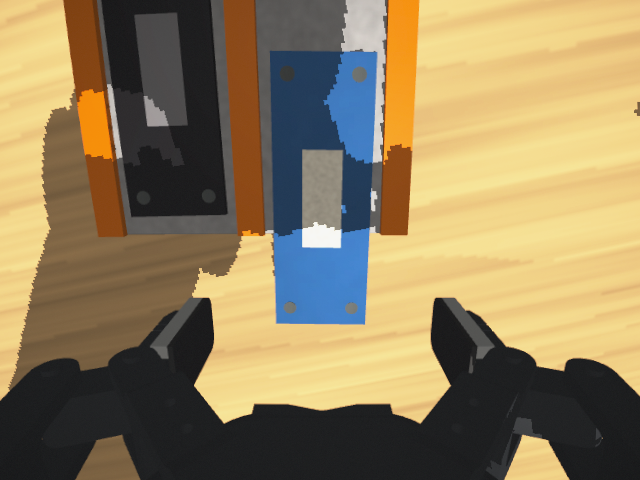

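Fingers straddle the plate evenly (plate's front end cols 276–366 at row 323; fingertips at 210 and 435). Lower on.

Emit:
{"fn": "step_arm", "kwargs": {
  "increments": [
    [0,0,-0.015,0,0,0],
    [0,0,-0.03,0,0,0],
    [0,0,-0.045,0,0,0],
    [0,0,-0.055,0,0,0],
    [0,0,-0.055,0,0,0]
  ]
}}

```text
t: 11.8
position: [0.4363, -0.18, 0.0288]
orientation: [[0.978, -0.211, -0.001], [-0.211, -0.978, 0.0], [-0.001, -0.0, -1.0]]
ft_force: [-0.9, 0.5, -0.0]
grip_width: 0.0854
grip_force: 0.0
```

Emit:
{"fn": "step_arm", "kwargs": {
  "increments": [
    [0,0,0,0,0,0],
    [0,0,0,0,0,0],
    [0,0,0,0,0,0],
    [0,0,0,0,0,0]
  ]
}}

```text
t: 12.2
position: [0.4371, -0.1803, 0.0297]
orientation: [[0.978, -0.211, 0.001], [-0.211, -0.978, -0.0], [0.001, 0.0, -1.0]]
ft_force: [-0.1, 0.1, -0.5]
grip_width: 0.0858
grip_force: 0.0
```

Emit:
{"fn": "step_arm", "kwargs": {
  "increments": [
    [-0.001,0.0005,-0.006,0,0,0],
    [-0.001,0.0005,-0.012,0,0,0],
    [-0.001,0.0005,-0.012,0,0,0],
    [-0.001,0.0005,-0.012,0,0,0]
  ]
}}

```text
t: 12.6
position: [0.4351, -0.1793, 0.0165]
orientation: [[0.978, -0.211, -0.001], [-0.211, -0.978, 0.001], [-0.001, -0.0, -1.0]]
ft_force: [-0.8, -0.5, 0.1]
grip_width: 0.0855
grip_force: 0.0
```

Emit:
{"fn": "step_arm", "kwargs": {
  "increments": [
    [0,0,0,0,0,0],
    [0,0,0,0,0,0],
    [0,0,0,0,0,0],
    [0,0,0,0,0,0],
    [0,0,0,0,0,0]
  ],
  "hand": 1,
  "newtons": 60
}}

```text
t: 13.1
position: [0.4358, -0.1797, 0.0175]
orientation: [[0.978, -0.211, 0.0], [-0.211, -0.978, -0.0], [0.0, 0.0, -1.0]]
ft_force: [-1.4, 1.0, 3.6]
grip_width: 0.0479
grip_force: 61.1
```

Emit:
{"fn": "step_arm", "kwargs": {
  "increments": [
    [0,0,0,0,0,0],
    [0,0,0,0,0,0],
    [0,0,0,0,0,0],
    [0,0,0,0,0,0],
    [0,0,0,0,0,0]
  ]
}}

```text
t: 13.6
position: [0.4358, -0.1797, 0.0173]
orientation: [[0.978, -0.211, 0.0], [-0.211, -0.978, -0.0], [0.0, 0.0, -1.0]]
ft_force: [-1.9, 0.4, 5.6]
grip_width: 0.0483
grip_force: 61.2
```

Emit:
{"fn": "step_arm", "kwargs": {
  "increments": [
    [0,0,0.001,0,0,0],
    [0,0,0.003,0,0,0],
    [0,0,0.006,0,0,0],
    [0,0,0.01,0,0,0],
    [0,0,0.015,0,0,0]
  ],
  "newtons": 80
}}

```text
t: 14.1
position: [0.4352, -0.1794, 0.032]
orientation: [[0.978, -0.211, -0.001], [-0.211, -0.978, 0.0], [-0.001, -0.0, -1.0]]
ft_force: [-0.2, -0.8, -2.0]
grip_width: 0.0476
grip_force: 82.3
```

Emit:
{"fn": "step_arm", "kwargs": {
  "increments": [
    [0,0,0.015,0,0,0],
    [0,0,0.035,0,0,0],
    [0,0,0.055,0,0,0],
    [0,0,0.075,0,0,0],
    [0,0,0.085,0,0,0]
  ]
}}

```text
t: 14.6
position: [0.4367, -0.1801, 0.1193]
orientation: [[0.978, -0.211, 0.003], [-0.211, -0.978, -0.001], [0.003, 0.001, -1.0]]
ft_force: [0.5, 0.4, -2.6]
grip_width: 0.0477
grip_force: 82.5
```

Emit:
{"fn": "step_arm", "kwargs": {
  "increments": [
    [0,0,0,0,0,0],
    [0,0,0,0,0,0]
  ]
}}

```text
t: 14.8
position: [0.4353, -0.1794, 0.1167]
orientation: [[0.978, -0.211, -0.0], [-0.211, -0.978, 0.0], [-0.0, -0.0, -1.0]]
ft_force: [0.2, -0.2, -1.8]
grip_width: 0.0474
grip_force: 82.5
```

```bash
python3 - <<'E'
from h import *
s=sense();print(s['t'],s['position'],s['ft_force'],s['wrist_torque'])
shot('wrist','w6.png')
p=shot('top','t6.png')
hsv=cv2.cvtColor(p['color'],cv2.COLOR_RGB2HSV)
# housing features top view
im=p['color'][160:260,205:280]; cv2.imwrite('pics/hz.png',cv2.resize(im,None,fx=6,fy=6,interpolation=cv2.INTER_CUBIC)[:,:,::-1])
E
```

```text
14.8 [ 0.43529062 -0.17943816  0.11666028] [ 0.16901765 -0.19832912 -1.7767702 ] [0.0289398  0.06555594 0.0129922 ]
```

View pics/w6.png

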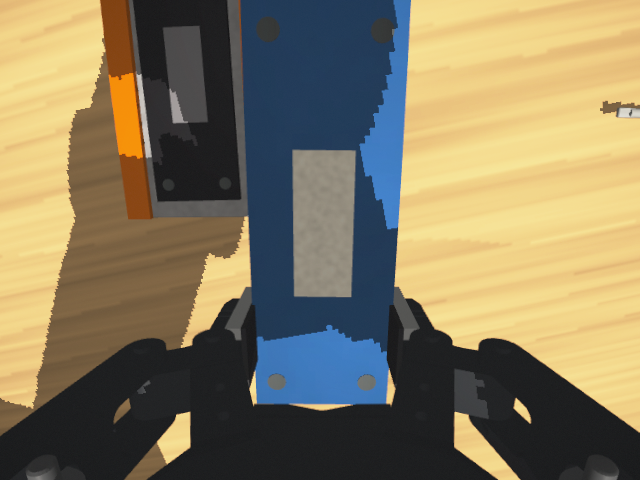

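The plate is held flat and clear of the board, label at cols 293–355, front end at row 404. Now carry it to a spot beside the housing from which the wrist camera sees the housing.

Emit:
{"fn": "step_arm", "kwargs": {
  "increments": [
    [0.005,0.01,0.01,0,0,0],
    [0.015,0.03,0.03,0,0,-0.02],
    [0.025,0.06,0.06,0,0,-0.04],
    [0.035,0.09,0.08,0,0,-0.06],
    [0.045,0.12,0.1,0,0,-0.09]
  ]
}}

```text
t: 15.4
position: [0.4811, -0.0578, 0.2183]
orientation: [[0.954, -0.299, 0.0], [-0.299, -0.954, 0.0], [0.0, -0.0, -1.0]]
ft_force: [0.7, -0.4, -2.5]
grip_width: 0.0474
grip_force: 82.7
```

Emit:
{"fn": "step_arm", "kwargs": {
  "increments": [
    [0.01,0.025,0,0,0,0],
    [0.018,0.045,0,0,0,0],
    [0.02,0.055,0,0,0,0],
    [0.02,0.06,0,0,0,0],
    [0.02,0.06,0,0,0,0]
  ]
}}

```text
t: 15.9
position: [0.5, 0.0008, 0.2166]
orientation: [[0.955, -0.297, -0.001], [-0.297, -0.955, -0.0], [-0.001, 0.001, -1.0]]
ft_force: [-0.4, -0.4, -1.4]
grip_width: 0.0471
grip_force: 82.7
```

Emit:
{"fn": "step_arm", "kwargs": {
  "increments": [
    [0,0,0,0,0,0],
    [0,0,0,0,0,0],
    [0,0,0,0,0,0]
  ]
}}

```text
t: 16.2
position: [0.5004, -0.0003, 0.217]
orientation: [[0.954, -0.299, -0.0], [-0.299, -0.954, -0.0], [-0.0, 0.0, -1.0]]
ft_force: [-0.5, -0.1, -2.8]
grip_width: 0.0477
grip_force: 82.7
```

```bash
python3 - <<'E'
from h import *
s=sense();print(s['t'],s['position'],np.round(s['orientation'],3).tolist(),s['ft_force'])
shot('wrist','w7.png')
E
```

```text
16.2 [ 5.00426915e-01 -3.02946300e-04  2.17023731e-01] [[0.954, -0.299, -0.0], [-0.299, -0.954, -0.0], [-0.0, 0.0, -1.0]] [-0.47842519 -0.14213031 -2.80563465]
```

View pics/w7.png

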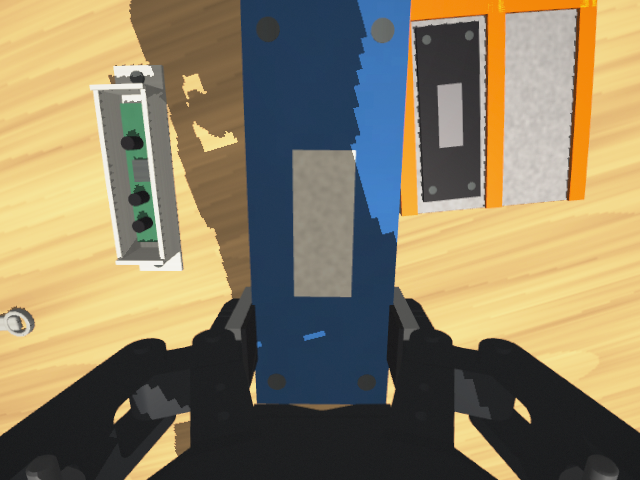

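The wrist view shows the housing left of the held plate: far lip at (92–147, 87), near lip at (117–166, 264), mounting ears beyond each end. Fit its rim model to this picture and to the top view; and fit the plate's pose in the tool frame.

```bash
cat > fit.py <<'E'
from h import *
from scipy.optimize import differential_evolution, least_squares
def fit(p,g,x0=(.575,.145,-.3)):
    a=np.linspace(-.077,.077,100); b=np.linspace(-.022,.022,40)
    def L(xs,ys,z): X,Y=np.meshgrid(xs,ys); return np.c_[X.ravel(),Y.ravel(),np.full(X.size,z)]
    pos=[L(a,[.0213],.042),L(a,[-.0213],.042),L([.074,.075,.076],b,.046),L([-.074,-.075,-.076],b,.046)]
    neg=[L(a,[.0245],.042),L(a,[-.0245],.042),L([.0785,.079],b,.046),L([-.0785,-.079],b,.046)]
    def smp(P,q):
        c,s=np.cos(q[2]),np.sin(q[2]); W=np.c_[q[0]+c*P[:,0]-s*P[:,1],q[1]+s*P[:,0]+c*P[:,1],P[:,2]]
        x=pix(p,W).astype(np.float32); return cv2.remap(g,x[:,:1],x[:,1:],1).mean()
    f=lambda q:-sum(smp(P,q) for P in pos)+sum(smp(P,q) for P in neg)
    r=differential_evolution(f,[(x0[0]-.02,x0[0]+.02),(x0[1]-.02,x0[1]+.02),(x0[2]-.12,x0[2]+.12)],seed=1,tol=1e-6)
    return r.x,r.fun
def whiteness(p):
    im=cv2.GaussianBlur(p['color'],(3,3),0).astype(np.float32); return im.min(2)
E
python3 - <<'E'
from fit import *
for n in('wrist','top','scene'):
    p=shot(n); r=fit(p,whiteness(p)); print(n,np.round(r[0],4),r[1])
    c,s=np.cos(r[0][2]),np.sin(r[0][2])
    print(np.round(pix(p,[[r[0][0]+c*x-s*y,r[0][1]+s*x+c*y,.046] for x in(-.077,.077) for y in(-.022,.022)]),1).tolist())
    if n=='wrist':
        sn=sense(); R=np.array(sn['orientation']); T=np.array(p['pose'])
        # corners refined
        g=cv2.cvtColor(p['color'],cv2.COLOR_RGB2GRAY)
        q=np.array([[257,404],[388,404],[293,150],[355,151],[293,296],[352,296]],np.float32).reshape(-1,1,2)
        q=cv2.cornerSubPix(g,q,(4,4),(-1,-1),(3,50,.01)).reshape(-1,2); print(np.round(q,1).tolist())
        # obj: x along plate(away from gripped end), y left (image left), z up : top face
        def res(v):
            Rv=cv2.Rodrigues(v[3:6])[0]
            lw,ll=v[6],v[7]
            O=np.array([[-.07,.025,0],[-.07,-.025,0],[ll,lw,0],[ll,-lw,0],[-ll,lw,0],[-ll,-lw,0]])
            tool=O@(Rv@np.diag([1.,-1,-1])).T+v[:3]
            e=(pix(p,tool@R.T+sn['position'])-q).ravel()
            return np.r_[e,(lw-.01)/.0005,(ll-.025)/.0005]
        r=least_squares(res,np.r_[.037,0,-.02,0,0,0,.01,.025]); print(np.round(r.x,4),np.round(r.fun,1))
E
```

```text
wrist [ 0.5816  0.1489 -0.3052] -342.9183349609375
[[162.5, 264.5], [115.2, 264.4], [141.8, 82.7], [88.9, 84.0]]
[[253.39999389648438, 404.70001220703125], [390.8999938964844, 404.5], [292.1000061035156, 149.39999389648438], [352.8999938964844, 149.1999969482422], [293.6000061035156, 295.8999938964844], [350.79998779296875, 296.5]]
[ 0.0389 -0.0002 -0.027   0.0008  0.0199  0.0019  0.0095  0.0243] [ 2.8  0.7 -2.9  0.9 -1.  -0.6  0.9 -0.3  0.8  0.1 -0.6 -0.5 -1.1 -1.3]
top [ 0.5618  0.1532 -0.2968] -72.00323486328125
[[236.5, 249.3], [219.0, 244.0], [255.6, 187.9], [238.2, 182.8]]
scene [ 0.5835  0.1451 -0.3081] -91.32672119140625
[[347.5, 207.6], [359.0, 200.1], [386.4, 241.1], [398.1, 232.6]]
```

Emit:
{"fn": "step_arm", "kwargs": {
  "increments": [
    [0,0.01,0,0,0,0],
    [0,0.025,0,0,0,0],
    [0,0.035,0,0,0,0],
    [0,0.035,0,0,0,0],
    [0,0.035,0,0,0,0]
  ]
}}

```text
t: 16.9
position: [0.5006, 0.0361, 0.217]
orientation: [[0.955, -0.296, -0.0], [-0.296, -0.955, -0.0], [0.0, 0.0, -1.0]]
ft_force: [-0.5, -0.7, -2.0]
grip_width: 0.048
grip_force: 82.7
```

Emit:
{"fn": "step_arm", "kwargs": {
  "increments": [
    [0,0,0,0,0,0],
    [0,0,0,0,0,0],
    [0,0,0,0,0,0]
  ]
}}

```text
t: 17.2
position: [0.5006, 0.0351, 0.2171]
orientation: [[0.955, -0.298, -0.0], [-0.298, -0.955, -0.0], [-0.0, 0.0, -1.0]]
ft_force: [0.3, -0.7, -2.3]
grip_width: 0.0477
grip_force: 82.7
```

```bash
python3 - <<'E'
from fit import *
import pickle
s=sense();print(s['t'],s['position']); p=shot('wrist'); pickle.dump((p,s),open('p8.pkl','wb'))
r=fit(p,whiteness(p)); print(np.round(r[0],4),r[1]); q=r[0]; c,sn=np.cos(q[2]),np.sin(q[2])
C=pix(p,[[q[0]+c*x-sn*y,q[1]+sn*x+c*y,.046] for x in(-.077,.077) for y in(-.022,.022)]); print(np.round(C,1).tolist())
x0,y0=int(C[:,0].min())-20,int(C[:,1].min())-12
A=p['color'][y0:y0+60,x0:x0+120]; yb=int(C[:,1].max())-30; B=p['color'][yb:yb+60,x0:x0+120]
im=cv2.resize(np.vstack([A,B]),None,fx=5,fy=5,interpolation=cv2.INTER_NEAREST); cv2.imwrite('pics/z8.png',im[:,:,::-1]); print(x0,y0,yb)
E
```

```text
17.2 [0.50061331 0.03512764 0.21706779]
[ 0.5816  0.1487 -0.3085] -205.5101318359375
[[198.1, 253.5], [149.8, 253.2], [182.8, 67.8], [128.5, 68.7]]
108 55 223
```

View pics/z8.png

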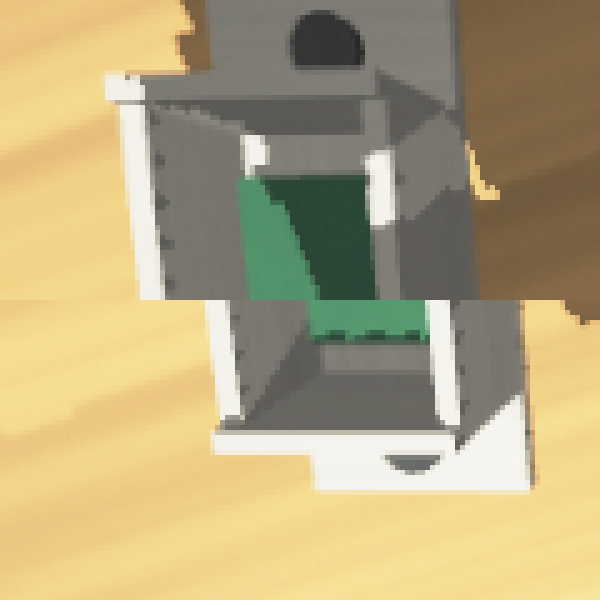

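Zoom confirms the fit: lip corners read (128.7,69.1),(183.1,68.5),(149.9,253.3),(198.5,253.3), within a pixel of the model. Now refine the plate-in-hand pose with better corners.

```bash
python3 - <<'E'
from fit import *
import pickle
p,s=pickle.load(open('p8.pkl','rb')); R=np.array(s['orientation'])
im=p['color'].astype(float); 
# housing refined from lip corners
q=np.array([[128.7,69.1],[183.1,68.5],[149.9,253.3],[198.5,253.3]])
def rs(v):
    c,sn=np.cos(v[2]),np.sin(v[2])
    return (pix(p,[[v[0]+c*x-sn*y,v[1]+sn*x+c*y,.046] for x,y in((.077,.022),(.077,-.022),(-.077,.022),(-.077,-.022))])-q).ravel()
r=least_squares(rs,[.58,.148,-.3]);print('housing',np.round(r.x,4),np.round(r.fun,1))
b=im[:,:,2]-im[:,:,0]  # blueness
print('front edge col 322:',[int(x) for x in b[398:412,322]])
for y in(20,60,100,140,180,220,260,390): 
    row=b[y]; m=np.where(row[225:430]>10)[0]+225; print(y,m.min(),m.max())
lab=np.abs(b)<20; 
for y in(170,220,270): m=np.where(lab[y,270:375])[0]+270; print('label',y,m.min(),m.max())
for x in(305,322,340): m=np.where(lab[110:340,x])[0]+110; print('labelcol',x,m.min(),m.max())
E
```

```text
housing [ 0.5813  0.1486 -0.3085] [ 0.  -0.1 -0.  -0.4  0.1  0.2 -0.1  0.4]
front edge col 322: [49, 49, 49, 49, 49, 38, -19, -56, -55, -55, -56, -47, -23, 2]
20 241 409
60 243 407
100 244 404
140 245 402
180 247 400
220 249 397
260 250 395
390 257 386
label 170 293 355
label 220 293 353
label 270 294 351
labelcol 305 150 296
labelcol 322 150 296
labelcol 340 150 296
```

```bash
python3 - <<'E'
from fit import *
import pickle
p,s=pickle.load(open('p8.pkl','rb')); R=np.array(s['orientation']); T=np.array(p['pose'])
E=[(20,241,409),(60,243,407),(100,244,404),(140,245,402),(180,247,400),(220,249,397),(260,250,395),(390,257,386)]
px=[(a-.5,y) for y,a,b in E]+[(b+.5,y) for y,a,b in E]+[(322,403.4),(322,149.5),(322,296.5)]
w=world(p,px,0); o=R.T@(T[:3,3]-s['position']); d=(w-T[:3,3])@R  # tool frame rays
def hit(v):
    # v: x,y,z,pitch,yaw, half label ; plate axes in tool
    Rv=cv2.Rodrigues(np.array([0,v[3],0.]))[0]@cv2.Rodrigues(np.array([0,0,v[4]]))[0]
    oo=Rv.T@(o-v[:3]); dd=d@Rv; t=-oo[2]/dd[:,2]; return oo+dd*t[:,None]
def res(v):
    h=hit(v); n=len(E); return np.r_[h[:n,1]-np.sign(h[0,1])*.025,h[n:2*n,1]+np.sign(h[0,1])*.025,h[-3,0]+.07,h[-2,0]-v[5],h[-1,0]+v[5]]*1000
r=least_squares(res,[.037,0,-.024,0,0,.025],x_scale=[.01,.01,.01,.1,.1,.01]); print(np.round(r.x,4),np.round(r.fun,2))
for z in(-.0195,-.0215,-.0235):   # fixed top height, zero pitch
    h=hit([0,0,z,0,0,0]); print(z,'front',h[-3,0]+.07,'label',h[-2:,0].mean(),'len',np.ptp(h[-2:,0]),'width',h[0,1]-h[8,1],h[7,1]-h[15,1],'lat',(h[0,1]+h[8,1])/2)
E
```

```text
[ 0.0376 -0.0001 -0.0217 -0.0137  0.0099  0.0252] [-0.07  0.14  0.02 -0.13  0.    0.12 -0.13  0.15  0.1   0.12 -0.14 -0.06
  0.05 -0.14  0.03 -0.05 -0.07  0.03  0.03]Traceback (most recent call last):
  File "<stdin>", line 15, in <module>
  File "<stdin>", line 9, in hit
cv2.error: OpenCV(4.12.0) /io/opencv/modules/calib3d/src/calibration_base.cpp:151: error: (-210:Unsupported format or combination of formats) The matrices must have 32f or 64f data type in function 'Rodrigues'
```

Emit:
{"fn": "step_arm", "kwargs": {
  "increments": [
    [0.006,0.015,0,0,0,0.004],
    [0.018,0.045,0,0,0,0.004],
    [0.029,0.08,-0.01,0,0,0.004],
    [0.04,0.11,-0.03,0,0,0.004],
    [0.045,0.125,-0.06,0,0,0.004]
  ]
}}

```text
t: 17.75
position: [0.5487, 0.1641, 0.1589]
orientation: [[0.956, -0.292, 0.006], [-0.292, -0.956, 0.003], [0.005, -0.004, -1.0]]
ft_force: [1.0, -1.0, -1.2]
grip_width: 0.0478
grip_force: 82.8
```

Emit:
{"fn": "step_arm", "kwargs": {
  "increments": [
    [0,0,-0.03,0,0,0],
    [0,0,-0.06,0,0,0],
    [0,0,-0.08,0,0,0],
    [0,0,-0.08,0,0,0],
    [0,0,-0.08,0,0,0]
  ]
}}

```text
t: 18.25
position: [0.5457, 0.1609, 0.077]
orientation: [[0.956, -0.294, -0.001], [-0.294, -0.956, 0.0], [-0.001, 0.0, -1.0]]
ft_force: [0.0, -0.3, -2.0]
grip_width: 0.0476
grip_force: 82.8
```

Emit:
{"fn": "step_arm", "kwargs": {
  "increments": [
    [0,0,0,0,0,0],
    [0,0,0,0,0,0],
    [0,0,0,0,0,0],
    [0,0,0,0,0,0]
  ]
}}

```text
t: 18.65
position: [0.5462, 0.1605, 0.078]
orientation: [[0.956, -0.294, 0.002], [-0.294, -0.956, 0.0], [0.001, -0.001, -1.0]]
ft_force: [0.4, 1.3, -2.0]
grip_width: 0.0477
grip_force: 82.8
```

```bash
python3 - <<'E'
from fit import *
import pickle
p,s=pickle.load(open('p8.pkl','rb'))
q=np.array([[128.7,69.1],[183.1,68.5],[149.9,253.3],[198.5,253.3]])
def rs(v):
    c,sn=np.cos(v[2]),np.sin(v[2])
    return (pix(p,[[v[0]+c*x-sn*y,v[1]+sn*x+c*y,.046+v[3]] for x,y in((.077,.022),(.077,-.022),(-.077,.022),(-.077,-.022))])-q).ravel()
r=least_squares(rs,[.58,.148,-.3,0]);print('housing',np.round(r.x,4),np.round(r.fun,1))
s=sense();R=np.array(s['orientation']);print(s['t'],s['position'],np.arctan2(R[1,0],R[0,0]),R[2,:2],s['ft_force'])
print('plate centre',s['position']+R@[.0376,-.0001,0])
E
```

```text
housing [ 0.5814  0.149  -0.3083 -0.0008] [ 0.1  0.1 -0.1 -0.2  0.2 -0.1 -0.2  0.2]
18.65 [0.54621587 0.16047908 0.07803654] -0.298406488823741 [ 0.00137674 -0.00086335] [ 0.38810443  1.32861229 -2.03857409]
plate centre [0.58218355 0.14952036 0.07808839]
```

Emit:
{"fn": "step_arm", "kwargs": {
  "increments": [
    [0,0,-0.01,-0.004,-0.013,0],
    [0,0,-0.022,-0.004,-0.013,0],
    [0,0,-0.034,-0.004,-0.013,0],
    [0,0,-0.042,-0.004,-0.013,0],
    [0,0,-0.046,-0.004,-0.013,0]
  ]
}}

```text
t: 19.15
position: [0.5445, 0.1601, 0.0294]
orientation: [[0.956, -0.294, 0.01], [-0.294, -0.956, -0.005], [0.011, 0.001, -1.0]]
ft_force: [-0.4, -0.1, -1.7]
grip_width: 0.0479
grip_force: 82.8
```

Emit:
{"fn": "step_arm", "kwargs": {
  "increments": [
    [0,0,0,0,0,0],
    [0,0,0,0,0,0],
    [0,0,0,0,0,0],
    [0,0,0,0,0,0]
  ]
}}

```text
t: 19.55
position: [0.5462, 0.1605, 0.0317]
orientation: [[0.956, -0.294, 0.014], [-0.294, -0.956, -0.004], [0.015, -0.001, -1.0]]
ft_force: [-0.2, -1.1, -2.1]
grip_width: 0.0476
grip_force: 82.8
```

```bash
python3 - <<'E'
from fit import *
s=sense();R=np.array(s['orientation']);print(s['t'],s['position'],np.arctan2(R[1,0],R[0,0]),R[2,:2],s['ft_force'])
print('plate centre',s['position']+R@[.0376,-.0001,-.018])
p=shot('scene')
P=s['position']+R@[.0376,-.0001,-.0217]
r,c=plate(p,(320,180,440,270),P[2]); print(r, P)
E
```

```text
19.55 [0.54618184 0.16054876 0.03169233] -0.29816735150317336 [ 0.01460483 -0.00061898] [-0.23939325 -1.06039551 -2.07163667]
plate centre [0.58189378 0.1496664  0.05023961]
((626.0458374023438, 118.58900451660156), (25.493099212646484, 40.86376953125), 32.35365295410156) [0.58184145 0.14968008 0.05393922]
```

Emit:
{"fn": "step_arm", "kwargs": {
  "increments": [
    [-0.0005,-0.0005,-0.001,0,0,0],
    [-0.0005,-0.0005,-0.002,0,0,0],
    [-0.0005,-0.0005,-0.003,0,0,0],
    [-0.0005,-0.0005,-0.004,0,0,0],
    [-0.0005,-0.0005,-0.004,0,0,0]
  ]
}}

```text
t: 20.1
position: [0.5449, 0.1599, 0.0268]
orientation: [[0.956, -0.294, 0.013], [-0.294, -0.956, -0.004], [0.013, 0.0, -1.0]]
ft_force: [-0.1, 0.2, -1.7]
grip_width: 0.0474
grip_force: 82.8
```

Emit:
{"fn": "step_arm", "kwargs": {
  "increments": [
    [0,0,-0.0005,0,0,0],
    [0,0,-0.001,0,0,0],
    [0,0,-0.001,0,0,0]
  ]
}}

```text
t: 20.4
position: [0.5451, 0.1599, 0.026]
orientation: [[0.956, -0.294, 0.013], [-0.294, -0.956, -0.004], [0.013, 0.0, -1.0]]
ft_force: [-0.2, 0.8, -2.4]
grip_width: 0.0477
grip_force: 82.8
```

Emit:
{"fn": "step_arm", "kwargs": {
  "increments": [
    [0,0,-0.0005,0,0,0],
    [0,0,-0.001,0,0,0],
    [0,0,-0.001,0,0,0]
  ]
}}

```text
t: 20.7
position: [0.5451, 0.1599, 0.025]
orientation: [[0.956, -0.294, 0.013], [-0.294, -0.956, -0.004], [0.013, 0.0, -1.0]]
ft_force: [-0.3, 0.7, -1.7]
grip_width: 0.0474
grip_force: 82.8
```

Emit:
{"fn": "step_arm", "kwargs": {
  "increments": [
    [0.0005,0,-0.0005,0,0,0],
    [0.0005,0,-0.001,0,0,0],
    [0.0005,0,-0.001,0,0,0]
  ]
}}

```text
t: 21.0
position: [0.5456, 0.1599, 0.024]
orientation: [[0.956, -0.294, 0.013], [-0.294, -0.956, -0.004], [0.013, 0.0, -1.0]]
ft_force: [-0.5, 0.1, -2.0]
grip_width: 0.0476
grip_force: 82.8
```

Emit:
{"fn": "step_arm", "kwargs": {
  "increments": [
    [0,0,-0.0005,0,0,0],
    [0,0,-0.0005,0,0,0]
  ]
}}

```text
t: 21.2
position: [0.5455, 0.1599, 0.0235]
orientation: [[0.956, -0.294, 0.013], [-0.294, -0.956, -0.004], [0.013, 0.0, -1.0]]
ft_force: [-0.3, 0.0, -2.0]
grip_width: 0.0474
grip_force: 82.8
```

Emit:
{"fn": "step_arm", "kwargs": {
  "increments": [
    [0,0,-0.0005,0,0,0],
    [0,0,-0.0005,0,0,0]
  ]
}}

```text
t: 21.4
position: [0.5455, 0.1599, 0.023]
orientation: [[0.956, -0.294, 0.013], [-0.294, -0.956, -0.004], [0.013, 0.0, -1.0]]
ft_force: [0.6, 0.2, -2.2]
grip_width: 0.0478
grip_force: 82.8
```

Emit:
{"fn": "step_arm", "kwargs": {
  "increments": [
    [0,0,-0.0005,0,0,0],
    [0,0,-0.0005,0,0,0]
  ]
}}

```text
t: 21.6
position: [0.5457, 0.1599, 0.0227]
orientation: [[0.956, -0.294, 0.013], [-0.294, -0.956, -0.004], [0.014, -0.0, -1.0]]
ft_force: [0.2, -1.5, -1.0]
grip_width: 0.0477
grip_force: 82.9
```

Emit:
{"fn": "step_arm", "kwargs": {
  "increments": [
    [0,0,-0.0004,0,0,0],
    [0,0,-0.0004,0,0,0]
  ]
}}

```text
t: 21.8
position: [0.5457, 0.1599, 0.0226]
orientation: [[0.956, -0.294, 0.013], [-0.294, -0.956, -0.004], [0.014, -0.0, -1.0]]
ft_force: [-2.1, -1.1, 2.6]
grip_width: 0.0476
grip_force: 83.2
```

Emit:
{"fn": "step_arm", "kwargs": {
  "increments": [
    [0,0,-0.0003,0,0,0],
    [0,0,-0.0003,0,0,0]
  ]
}}

```text
t: 22.0
position: [0.5457, 0.1599, 0.0226]
orientation: [[0.956, -0.294, 0.013], [-0.294, -0.956, -0.004], [0.014, -0.0, -1.0]]
ft_force: [-2.5, -1.5, 5.2]
grip_width: 0.0475
grip_force: 83.4
```

```bash
python3 - <<'E'
from fit import *
s=sense();R=np.array(s['orientation']);print(s['t'],s['position'],R[2,:2],s['ft_force'],s['wrist_torque'])
print('plate centre',s['position']+R@[.0376,-.0001,-.018])
E
```

```text
22.0 [0.54569788 0.15992061 0.0225913 ] [ 1.36584953e-02 -1.19927131e-05] [-2.5011605  -1.47986413  5.20878426] [-0.06406581  0.51814423  0.00253244]
plate centre [0.5814294  0.14904226 0.04110318]
```

Contact at the expected rim height. Ease the preload, relax the grip, then open.

Emit:
{"fn": "step_arm", "kwargs": {
  "increments": [
    [0,0,0.0004,0,0,0],
    [0,0,0.0004,0,0,0],
    [0,0,0.0004,0,0,0]
  ],
  "newtons": 20
}}

```text
t: 22.3
position: [0.5458, 0.16, 0.0226]
orientation: [[0.956, -0.294, 0.013], [-0.294, -0.956, -0.004], [0.014, -0.0, -1.0]]
ft_force: [-1.4, -1.0, 5.6]
grip_width: 0.0477
grip_force: 83.3
```

Emit:
{"fn": "step_arm", "kwargs": {
  "increments": [
    [0,0,0,0,0,0],
    [0,0,0,0,0,0],
    [0,0,0,0,0,0],
    [0,0,0,0,0,0],
    [0,0,0,0,0,0]
  ],
  "hand": -1
}}

```text
t: 22.8
position: [0.5456, 0.1599, 0.0222]
orientation: [[0.956, -0.294, 0.013], [-0.294, -0.956, -0.004], [0.014, -0.0, -1.0]]
ft_force: [0.1, 0.3, -0.3]
grip_width: 0.0856
grip_force: 0.0
```

Emit:
{"fn": "step_arm", "kwargs": {
  "increments": [
    [0,0,0,0,0,0],
    [0,0,0,0,0,0],
    [0,0,0,0,0,0],
    [0,0,0,0,0,0]
  ]
}}

```text
t: 23.2
position: [0.5456, 0.1599, 0.0223]
orientation: [[0.956, -0.294, 0.013], [-0.294, -0.956, -0.004], [0.014, -0.0, -1.0]]
ft_force: [0.6, -0.3, 0.0]
grip_width: 0.0853
grip_force: 0.0
```

Released cleanly. Raise straight up, back to where the plate and housing are visible.

Emit:
{"fn": "step_arm", "kwargs": {
  "increments": [
    [0,0,0.01,0,0,0],
    [0,0,0.03,0,0,0],
    [0,0,0.06,0,0,0],
    [0,0,0.1,0,0,0],
    [0,0,0.14,0.004,0.013,0]
  ]
}}

```text
t: 23.7
position: [0.5447, 0.1599, 0.1639]
orientation: [[0.956, -0.293, -0.001], [-0.293, -0.956, -0.0], [-0.001, 0.0, -1.0]]
ft_force: [0.9, 0.7, -0.4]
grip_width: 0.0853
grip_force: 0.0
```

Emit:
{"fn": "step_arm", "kwargs": {
  "increments": [
    [-0.015,0.005,0.04,0,0,0],
    [-0.03,0.01,0.06,0,0,0],
    [-0.03,0.01,0.06,0,0,0],
    [-0.03,0.01,0.06,0,0,0],
    [-0.03,0.01,0.06,0,0,0]
  ]
}}

```text
t: 24.2
position: [0.515, 0.1695, 0.221]
orientation: [[0.956, -0.294, -0.002], [-0.294, -0.956, -0.001], [-0.002, 0.001, -1.0]]
ft_force: [-0.7, -0.4, -0.7]
grip_width: 0.0856
grip_force: 0.0
```

```bash
python3 - <<'E'
from fit import *
s=sense();print(s['t'],s['position'],s['ft_force'])
p=shot('wrist','w9.png')
r,c=plate(p,(200,60,450,420),.046); print(r, c.min(0),c.max(0))
b=np.round(cv2.boxPoints(r)/1000,4); print(b.tolist()); print(np.round(pix(p,np.c_[b,np.full(4,.046)]),1).tolist())
# white lips beyond the ends, sampled along plate axis through the model
q=np.array([.5814,.149,-.3083]); u=np.array([np.cos(q[2]),np.sin(q[2])]); v=np.array([-u[1],u[0]])
xs=np.arange(-.084,.0845,.0007)
for y in(-.012,.012):
    W=np.c_[q[:2]+xs[:,None]*u+y*v,np.full(len(xs),.046)]; x=pix(p,W).astype(np.float32)
    a=cv2.remap(p['color'],x[:,:1],x[:,1:],1).reshape(-1,3).astype(int)
    for sl in(slice(0,27),slice(-27,None)): print(y,[(round(float(X)*1000,1),*k) for X,k in zip(xs[sl],a[sl].tolist())])
E
```

```text
24.2 [0.51501676 0.16951403 0.22096138] [-0.65906825 -0.36715921 -0.72642614]
((574.9127807617188, 150.77880859375), (49.211814880371094, 125.69873809814453), 72.43692016601562) [292  60] [354 215]
[[0.5076000094413757, 0.14630000293254852], [0.6273999810218811, 0.10840000212192535], [0.642300009727478, 0.15530000627040863], [0.5224000215530396, 0.1932000070810318]]
[[349.9, 215.3], [354.0, 60.0], [291.8, 59.5], [293.7, 215.0]]
-0.012 [(-84.0, 101, 100, 94), (-83.3, 101, 99, 93), (-82.6, 101, 99, 93), (-81.9, 101, 99, 94), (-81.2, 103, 102, 96), (-80.5, 103, 102, 96), (-79.8, 103, 102, 96), (-79.1, 104, 102, 96), (-78.4, 103, 101, 95), (-77.7, 102, 100, 95), (-77.0, 102, 100, 94), (-76.3, 102, 99, 94), (-75.6, 103, 100, 94), (-74.9, 102, 100, 94), (-74.2, 101, 99, 93), (-73.5, 99, 97, 91), (-72.8, 94, 92, 86), (-72.1, 82, 81, 76), (-71.4, 81, 79, 75), (-70.7, 79, 78, 75), (-70.0, 63, 67, 72), (-69.3, 27, 45, 68), (-68.6, 25, 44, 66), (-67.9, 27, 45, 67), (-67.2, 27, 46, 68), (-66.5, 26, 46, 67), (-65.8, 27, 47, 68)]
-0.012 [(65.8, 48, 94, 146), (66.5, 48, 93, 146), (67.2, 48, 94, 146
[... 1038 characters left out ...]
-68.6, 28, 46, 68), (-67.9, 28, 46, 68), (-67.2, 27, 45, 67), (-66.5, 26, 45, 67), (-65.8, 26, 45, 67)]
0.012 [(65.8, 26, 46, 69), (66.5, 25, 46, 69), (67.2, 25, 47, 69), (67.9, 27, 47, 70), (68.6, 27, 47, 70), (69.3, 35, 51, 70), (70.0, 68, 73, 79), (70.7, 101, 99, 92), (71.4, 91, 90, 85), (72.1, 92, 91, 85), (72.8, 144, 142, 133), (73.5, 200, 197, 185), (74.2, 220, 218, 206), (74.9, 220, 218, 207), (75.6, 217, 215, 204), (76.3, 192, 190, 178), (77.0, 134, 133, 124), (77.7, 104, 103, 98), (78.4, 104, 103, 98), (79.1, 198, 196, 183), (79.8, 220, 217, 206), (80.5, 219, 216, 204), (81.2, 216, 214, 201), (81.9, 217, 215, 202), (82.6, 219, 216, 203), (83.3, 218, 216, 203), (84.0, 219, 216, 204)]
```

The wrist data show the plate from -69.8 to +69.8 mm between the lips, with about 3 mm free at each end. It is 0.3 mm off centre across and about 0.1° off square, so I'm handing in.

```bash
python3 -c "
from cell import job
print(job.close_job())"
```

```text
the job is handed in; nothing more can be done
None
```

I slid the blue cover to about a 50 mm overhang, lifted it clear and laid it on the housing: by the last wrist picture it is within about 0.5 mm of centre, nearly square, with about 3 mm free at each lip. The job was handed in with the arm clear at about 24 s, and no verdict came back.

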